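# Hook the snap press's return spring back on its post

## Robot

A 6-joint arm with a two-finger parallel gripper is mounted at the origin on the work surface. World frame = base frame: x ahead of the robot, y to its left, z up, the work surface at z = 0. Lengths are in m, angles in rad, forces in N, time in s.
With the tool pointing down it reaches from about 0.375 to 0.9 m from the base axis. Payload 3.1 kg.
Tool frame: the origin (TCP) lies midway between the tips of the shut fingers; the grasp point (between the pads) lies 19 mm behind it; z points along the fingers, y is the line along which they close (so a half turn about z gives the same grasp; the last joint's range is limited). The gripper opens to 85 mm and grips with 20 to 120 N. Pads are 22 mm wide; open, the fingers measure 114 mm over their backs; the gripper's body (76 mm by 85 mm) begins 54 mm behind the grasp point. The pads swing forward as they close: fully open they stand 13 mm farther back than shut.
Start: joints at [-1.371, 0.527, 1.433, -0, 1.181, -0.178], TCP at [0.231, -0.581, 0.203] pointing down, gripper open.
Joint ranges: [-3.08, 3.08], [-0.75, 2.2], [0.22, 2.44], [-1.43, 4.57], [0, 2.65], [-2.85, 2.85]. Speed limits (rad/s): [2.79, 2.79, 3.14, 3.14, 3.14, 3.14].

## Interface

Orientations are given as a unit quaternion [x, y, z, w].
In Python, from station import manip gives the robot as it stands.
- The arm moves only by the tool step_arm, never from a script. Its argument "targets" is text: rows parted by semicolons, each of 4 numbers parted by spaces: the shift along the tool's x, y, z in mm, then the turn about the tool's z in degrees. A call has 1 to 12 rows; each row is the pose to reach, as a shift and turn from the pose commanded when the call began, along the tool's axes at that moment; what a row does not reach only later rows make up. A row lasts 1/10 s, in which the tool goes at most 50 mm and 8.59 degrees, less where a joint would pass 70% of its speed; a pose out of reach is approached as far as the arm can. A call with a gripper value outside its range is refused whole. "gripper" is the closure, from 0 (fully open) to 1 (shut), set as the call begins (left out, the last holds). The fingers move at their own pace and stop on an object; "squeeze" is the grip in N (left out, the last holds). Time passes only in rows, so rows that repeat a pose let the fingers close. It gives the time, the measured TCP pose, the force, the opening and the grip force at its end, in the units of the state.
- manip.sense(): the state, without advancing time (a new reading comes with each control period).
- manip.snapshot(name): name is "scene" or "top"; returns the picture (420x560x3 uint8, red, green, blue); there is no depth.
- manip.get_calibration(name): a dict with "fov_y" (degrees; the focal length in pixels is half the picture's height over the tangent of half this angle, whatever the lens; pixels are square), "cx", "cy" (the principal point, pixels), "extrinsics" (4x4, takes a point from camera to world coordinates). Camera axes: x right, y down, z forward; pixel columns grow to the right and rows downward; lengths in m; the calibration is good to about 2 mm. A picture is of the moment at which its call begins. get_calibration takes no time and is no camera call.
- manip.sign_off(): hands the job in; it is judged then, once.
Trained networks look in the newest picture that a camera, given by its name, has taken for a name from the list of things; names that differ only in an ending like _2 or _b are one class to them, and where a whole thing is asked for, a point or a joint stands for the part that bears it (a point fixed in the world has none). Each returns a list of dicts, best first, with "p" (0 to 1); they miss things now and then, are a little off and sometimes report something else, mostly with a low value. They report only what shows in the picture. A call takes as long as a camera call. They do not tell look-alikes from the thing itself.
- manip.recognise(camera, query): "position" ([column, row] in pixels, amid what is visible of it).
- manip.masks_of(camera, query): "pixels" (420x560 bool, what is visible of it) and "position" ([column, row] in pixels, amid what is visible of it).
- manip.mark_of(camera, query): "position" ([column, row] in pixels: a listed point, or the origin of a listed thing).
The state is a dict: "t": time; "q": joint angles; "qd": joint speeds; "tau": joint torques, N m; "tcp_pos": TCP position; "tool_rot": TCP orientation; "force": force on the tool from outside, world axes, zero at the start; "ft_torque": the same for the moment, N m; "finger_gap": opening from 0.0 (shut) to 1.0 (fully open); "gripper_force": force on a finger pad.
Only numpy, scipy, OpenCV 4.12 (cv2) and the standard library are available. Lean on these libraries where they do the work, as an engineer would, in place of code of your own. Each camera call takes 0.05 s, during which the arm holds its last target. There are 200 camera calls.

## Task

The return spring of the blue snap press has come off. Pick up the red-handled spring puller from the yellow block, put its bent tip in the eye at the end of the spring's orange hook, stretch the spring and swing it in so that the hook catches the red-capped brass anchor post and holds there under tension, then lay the puller flat back on the yellow block with its tip hanging over the edge. Touch the spring with the puller only and without force beyond what the stretch needs (never over 25 N), stretch it no more than 50 mm, and leave the other things on the table alone.

Things in the scene. Friction and masses are not known exactly. Their poses are not given: they have to be found in the camera images.
- press: blue fixed bench press, base 375 x 130 x 30 mm; origin on the table under the spring's upright pivot bolt (cap 20 mm wide, top 74 mm above the table), x along the line to the anchor post, z up. The base reaches x = -205 to +170, y = -65 to +65 mm. A column with head and lever, up to 320 mm high, stands at x = -205 to -80 mm
- spring: extension spring with its coil and orange hook, all level, wires centred 60 mm above the table; origin on the pivot axis, x towards the hook, y to the hook's mouth side. It swings (level only, slight friction) about the bolt and stretches along x; it cannot rise. Coil 18 mm wide, x = 15 to 100 mm when slack. It starts slack, swung 0.3 to 0.55 rad to the press's -y side of the post
- hookend (a joint): stretch of the spring in m, 0 when slack (its shortest). The pull is 3 N at the start of the stretch and grows by 2 N for each 10 mm; mechanical limit 60 mm, not to be used beyond 50 mm
- hook_seat (a point): where the post's neck centre sits inside the hook when hooked; 125.5 mm from the pivot when slack; axes as the spring. Hook: 6 mm round wire, level; wire centre line from here in mm (x, y): coil end (-26, 0), (-20, -13), (3, -13), (9.5, -6), (9, 4), lip (3.5, 11). The mouth is open at +y between lip and coil
- hook_eye (a point): centre of the pull eye, an orange level ring of 6 mm round wire at the outer end of the hook, 12 mm wide inside, 24 mm outside; 21.5 mm further from the pivot than hook_seat, 60 mm above the table; axes as the spring
- puller_grip (a point): centre of the puller's red handle, a flat-sided bar 90 long (x), 24 wide (y), 34 mm high (z); x towards the tip, z up as it lies. From its +x end an 8 mm steel collar and a 7 mm round shank go on, 3 mm below the axis, to x = 115 mm, where the shank bends down into the nib. Tool 165 mm long, about 170 g, centre of mass in the handle
- puller_tip (a point): lowest point of the puller's nib, a 7 mm round pin with a ball end: 111 mm along x from, and 45 mm below, the handle's centre; axes as the handle. The nib is 38 mm long below the shank and leans, its tip 4 mm nearer the handle, so that it holds when pulled towards the handle. Put it 8 mm or more below the eye's middle plane
- block: fixed block on which the puller lies: yellow slab 120 x 90 mm on a black rubber sheet 130 x 100 mm, top 55 mm above the table; origin at the centre of its underside, x along its long side. The puller starts with its handle on it and its tip hanging over the +x end; the puller's underside (17 mm below the handle's centre) rests on the top
- screwdriver: bystander: blue screwdriver lying, 200 mm
- punch_pliers: bystander: red-handled punch pliers lying, 20 mm high
- jar: bystander: black jar, 85 mm high
- dye: bystander: amber bottle, 130 mm high
- mallet: bystander: hammer lying, 240 mm
- rivet_dish: bystander: terracotta dish, 35 mm high
- scissors: bystander: scissors lying
- hook_lip (a point): tip of the hook's lip (wire centre). For the post to pass into the mouth as the spring swings to +y, the spring must be stretched so that the post stands 7 to 14 mm nearer the pivot than hook_seat (10 is best). Stretched too little, lip or eye strikes the post and the swing is stopped short of the press's x line: swing back, stretch 5 mm more and try again. Letting go then seats it on the post
- anchor: slotted steel plate, 46 x 24 x 3 mm, fixed on the press base, and the upright brass post clamped in it; origin on the spring's line 150 mm from the pivot, 30 mm above the table, x away from the pivot. The post stands on that line anywhere from x = -8 to +8 mm, elsewhere each time and not reported: feel or look for it. Neck 12 mm wide from 48 to 70 mm, red cap 16 mm wide to 76 mm above the table
Things that resemble listed ones, but are neither listed nor needed, are in the scene too. What is shaped like the part that bears puller_grip but purple is not meant. Of the things that look like the block, take the one that is nearest to the robot's base at the start.

How it is judged:
On the way, in this order (a step that is already met when the one before it is completed fails the run):
1. the spring is stretched past the slack by the puller in its eye (value of joint hookend above 0.012 m and contact force between puller and spring above 2 N), for 0.2 s.
2. the hook holds on the post without the puller (value of joint hookend above 0.012 m and contact force between spring and anchor above 3 N and angle between the x axis of spring and the x axis of press, either way round below 0.08 rad and contact force between puller and spring below 0.3 N), for 0.2 s.
At the end, for the whole second after the job is handed in: the hook is caught on the post: the spring stays stretched (over 12 mm), lies within 5 degrees of the press's line and pulls on the post with more than 3 N; the puller lies flat (within 7 degrees) and still on the yellow block, its handle's centre over the slab and its tip hanging over an edge (value of joint hookend above 0.012 m and contact force between spring and anchor above 3 N and angle between the x axis of spring and the x axis of press, either way round below 0.08 rad and x of puller_grip in the frame of block between -0.06 and 0.06 m and y of puller_grip in the frame of block between -0.045 and 0.045 m and z of puller_grip in the frame of block between 0.066 and 0.078 m and angle between puller_grip's own z axis and vertical below 0.12 rad and linear speed of puller below 0.02 m/s); the robot touches nothing.
It fails at once if the spring is touched by the robot itself (only the puller may touch it) (contact force between any of the fingers, the arm and spring above 1 N).
It fails at once if the spring is stretched more than 50 mm (value of joint hookend above 0.05 m).
It fails at once if the puller bears on the spring with more than 25 N (contact force between puller and spring above 25 N).
It fails at once if a bystander is moved more than 30 mm (distance of any of screwdriver, punch_pliers, jar, dye, mallet, rivet_dish, scissors from where it was at the start of the episode above 0.03 m).
It also fails if it takes over 72 s, if anything falls off the work surface, if the arm or the gripper's body presses on something with over 40 N, if the wrist force passes 120 N, or if a joint passes its speed limit or range.

## Working session

There is one attempt and no reset: what is moved stays moved. The work goes in short steps, Python scripts to look and compute and a tool call to move; the robot and the scene stay as the last step left them, time stands still between calls to the robot, and variables do not carry over. Pictures are saved under pics/ and viewed, at most 10 in all, crops included, and the job is handed in when it is done.

Besides the shell and the picture viewer there is one more tool, called after "Emit:" in YAML: its name, and indented under it one key for each argument. step_arm: Moves the arm, as the interface text tells. Its arguments: {"type":"object","properties":{"targets":{"type":"string"},"gripper":{"type":"number"},"squeeze":{"type":"number"}},"required":["targets"]}

```bash
ls; mkdir -p pics; cat > h.py <<'E'
import numpy as np, cv2
from station import manip
from scipy.spatial.transform import Rotation as R
def cal(n):
    c=manip.get_calibration(n); f=210/np.tan(np.radians(c['fov_y'])/2)
    return f,c['cx'],c['cy'],np.array(c['extrinsics'])
def ray(n,p,z):
    f,cx,cy,T=cal(n); d=T[:3,:3]@np.array([(p[0]-cx)/f,(p[1]-cy)/f,1.]); o=T[:3,3]
    return o+d*(z-o[2])/d[2]
def proj(n,P):
    f,cx,cy,T=cal(n); q=T[:3,:3].T@(np.array(P)-T[:3,3]); return np.array([cx+f*q[0]/q[2],cy+f*q[1]/q[2]])
def save(n,fn,crop=None,s=1):
    im=manip.snapshot(n)
    if crop: im=im[crop[1]:crop[3],crop[0]:crop[2]]
    im=cv2.resize(im,None,fx=s,fy=s,interpolation=cv2.INTER_CUBIC)
    cv2.imwrite('pics/'+fn,im[:,:,::-1])
E
python3 - <<'E'
from h import *
a=manip.snapshot('scene');b=manip.snapshot('top')
cv2.imwrite('pics/a.png',a[:,:,::-1]);cv2.imwrite('pics/b.png',b[:,:,::-1])
for n in('scene','top'):
    f,cx,cy,T=cal(n);print(n,f,cx,cy,T.round(3).tolist())
Z=dict(press=0,puller_grip=.072,puller_tip=.027,block=0,hook_seat=.06,hook_eye=.06,spring=.06,anchor=.03)
for q in Z:
  for n in('scene','top'):
    for d in manip.mark_of(n,q)[:3]:
        print(q,n,round(d['p'],2),np.round(d['position'],1),ray(n,d['position'],Z[q]).round(4)[:2])
print(manip.sense())
E
```

```text
pics
scene 441.8126737885484 279.6812082714937 207.01087704229752 [[-0.812, 0.469, -0.349, 1.063], [0.584, 0.634, -0.507, 0.84], [-0.017, -0.616, -0.788, 1.296], [0.0, 0.0, 0.0, 1.0]]
top 389.1122176254998 275.21462405473284 213.20718755602056 [[-0.029, -0.989, 0.148, 0.34], [-1.0, 0.029, -0.002, 0.067], [-0.002, -0.148, -0.989, 1.289], [0.0, 0.0, 0.0, 1.0]]
press scene 0.9 [263.  185.6] [ 0.4796 -0.119 ]
press top 0.72 [335.9 231.3] [ 0.4658 -0.1357]
puller_grip scene 0.82 [368.5 245.1] [0.3793 0.3534]
puller_grip scene 0.6 [328.6 249.4] [0.4952 0.2887]
puller_grip top 0.88 [198.  278.1] [0.3263 0.3085]
puller_grip top 0.87 [202.3 219.7] [0.5078 0.2949]
puller_grip top 0.71 [260.6 155.4] [0.712  0.1061]
puller_tip scene 0.92 [406.  249.6] [0.265  0.4235]
puller_tip scene 0.72 [300.3 237.9] [0.5229 0.1745]
puller_tip top 0.58 [238.7 217.8] [0.5167 0.1842]
puller_tip top 0.55 [169.7 300.5] [0.2582 0.4072]
block scene 0.86 [413.3 341.3] [0.4655 0.6569]
block scene 0.69 [325.8 257.6] [0.4906 0.2762]
block top 0.85 [206.4 223.6] [0.5041 0.2948]
block top 0.59 [ 97.5 236.9] [0.4702 0.6567
[... 463 characters left out ...]
2.  232.3] [0.4637 0.0116]
{'t': 0.9, 'q': array([-1.37049703e+00,  5.27472873e-01,  1.43269128e+00,  2.56985730e-05,
        1.18139142e+00, -1.78495816e-01]), 'qd': array([-0.00143789,  0.00040328,  0.00187224, -0.00141438, -0.00015977,
       -0.00047139]), 'tau': array([ 1.15254639e-03, -4.42299235e+01, -1.78422403e+01, -1.77994857e-04,
        6.96778279e-04, -6.33464907e-07]), 'tcp_pos': array([ 0.2311605 , -0.58066774,  0.20282987]), 'tool_rot': array([9.82118751e-01, 1.88262470e-01, 1.20888628e-05, 1.84127891e-05]), 'force': array([-0.21782619, -0.09165223,  0.28601766]), 'ft_torque': array([0.0128028 , 0.04057728, 0.01834998]), 'gripper_force': 0.0, 'finger_gap': 1.0000218956275255}
```

View pics/a.png

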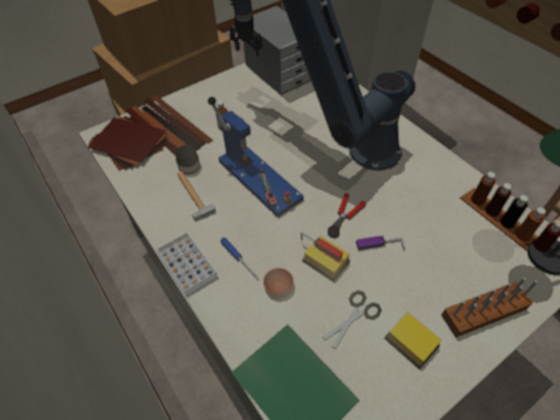

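View pics/b.png

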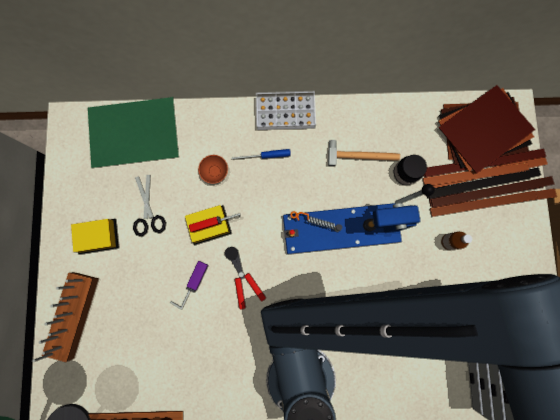

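The red puller lies on the near yellow block at about top (205,222) and scene (328,250). It could be confused with the purple decoy at top (197,277) and scene (370,242). The second yellow block at top (95,235) is farther from the base. The spring with its orange eye is at top (294,215), and the red post cap is at top (292,233).

```bash
python3 - <<'E'
from h import *
im=manip.snapshot('top')
c=cv2.resize(im[185:265,180:380],None,fx=4,fy=4,interpolation=cv2.INTER_CUBIC)
im2=manip.snapshot('scene')
d=cv2.resize(im2[150:280,220:360],None,fx=4,fy=4,interpolation=cv2.INTER_CUBIC)[:, :]
d=cv2.resize(d,(0,0),fx=.52,fy=.52,interpolation=cv2.INTER_AREA)
e=np.zeros((320+d.shape[0],800,3),np.uint8);e[:320]=c;e[320:,:d.shape[1]]=d
cv2.imwrite('pics/c.png',e[:,:,::-1])
# masks
h=.072
for n in('top','scene'):
  for q,z in(('puller_grip',.085),('block',.055),('press',.03),('anchor',.05),('spring',.06)):
    for m in manip.masks_of(n,q)[:3]:
        p=m['pixels'];(c0,r0),(w,hh),a=cv2.minAreaRect(np.argwhere(p)[:,::-1].astype(np.float32))
        box=cv2.boxPoints(((c0,r0),(w,hh),a)); 
        print(n,q,round(m['p'],2),p.sum(),np.round([c0,r0],1),'box',[ray(n,b,z)[:2].round(3).tolist() for b in box])
# red pixels: handle, cap
for n in('top','scene'):
  I=im if n=='top' else im2
  hsv=cv2.cvtColor(I,cv2.COLOR_RGB2HSV)
  k=(((hsv[...,0]<5)|(hsv[...,0]>174))&(hsv[...,1]>170)&(hsv[...,2]>90)).astype(np.uint8)
  N,L,S,C=cv2.connectedComponentsWithStats(k)
  for i in range(1,N):
    if S[i,4]>8: print(n,'red',C[i].round(1),S[i].tolist(),ray(n,C[i],.076)[:2].round(4))
E
```

```text
top puller_grip 0.88 284 [205.7 224.1] box [[0.491, 0.337], [0.522, 0.236], [0.493, 0.227], [0.462, 0.328]]
top puller_grip 0.81 415 [190.8 285.2] box [[0.255, 0.389], [0.383, 0.302], [0.357, 0.265], [0.23, 0.353]]
top block 0.97 1425 [ 94.7 236.3] box [[0.508, 0.723], [0.526, 0.576], [0.426, 0.558], [0.408, 0.704]]
top block 0.75 825 [207.9 224.9] box [[0.525, 0.356], [0.558, 0.232], [0.461, 0.205], [0.429, 0.328]]
top press 0.75 5350 [360.8 223.6] box [[0.527, 0.052], [0.611, -0.459], [0.445, -0.476], [0.363, 0.025]]
top anchor 0.65 597 [145.7 205. ] box [[0.653, 0.552], [0.668, 0.447], [0.477, 0.413], [0.463, 0.516]]
top anchor 0.56 443 [456.5 241. ] box [[0.449, -0.466], [0.446, -0.559], [0.389, -0.553], [0.392, -0.461]]
top anchor 0.51 99 [291.5 233.5] box [[0.47, 0.035], [0.469, -0.007], [0.446, -0.006], [0.447, 0.035]]
top spring 0.55 177 [313.4 219.8] box [[0.511, 0.015], [0.529, 0.01], [0.487, -0.128], [0.468, -0.122]]
top spring 0.38 232 [272.5 154. ] box [[0.728, 0.126], [0.736, 0.011], [0.711, 0.009], [0.702, 0.124]]
scene puller_grip 0.75 336 [379.9 242. ] box [[0.399, 0
[... 566 characters left out ...]
[0.734, -0.35]]
scene anchor 0.64 36 [270.2 197.8] box [[0.52, -0.046], [0.499, -0.047], [0.509, 0.01], [0.529, 0.01]]
scene anchor 0.55 81 [286.1 199. ] box [[0.475, -0.01], [0.446, -0.005], [0.467, 0.052], [0.495, 0.046]]
scene spring 0.72 198 [267.1 188.6] box [[0.489, -0.133], [0.461, -0.128], [0.516, 0.022], [0.542, 0.017]]
top red [203.3 224. ] [189, 217, 29, 15, 201] [0.4936 0.291 ]
top red [291.6 231.5] [290, 230, 5, 4, 17] [0.4617 0.0147]
top red [254.4 286.5] [245, 274, 20, 27, 165] [0.296  0.1347]
top red [239.5 292.7] [235, 278, 10, 31, 175] [0.2787 0.1807]
scene red [342.9 204.2] [339, 196, 8, 17, 55] [0.3371 0.1756]
scene red [355.8 209.2] [347, 202, 18, 16, 79] [0.3155 0.2193]
```

View pics/c.png

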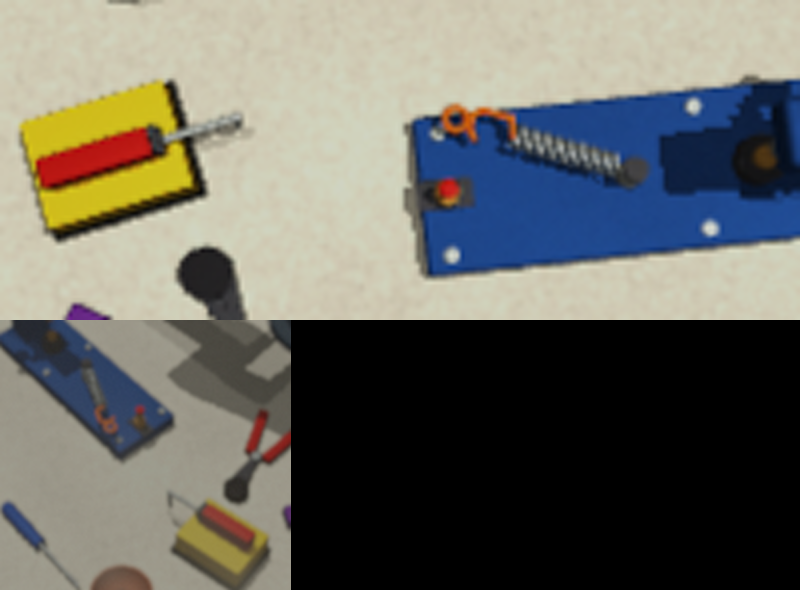

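The crop confirms the choice: red handle on the near block from (190,228) to (218,220), bolt at about (338,228), post cap at (292,232) and eye ring at (294,215). Next I compute the grasp move.

```bash
cat >> h.py <<'E'
def tool():
    s=manip.sense(); return np.array(s['tcp_pos']),R.from_quat(s['tool_rot']).as_matrix(),s
def move_to(P,xdir=None):
    """shift in tool axes (mm) and turn (deg) to reach TCP P with tool x along +-xdir"""
    p,M,s=tool(); d=M.T@(np.array(P)-p)*1000; t=0
    if xdir is not None:
        v=M.T@np.array([xdir[0],xdir[1],0]); t=np.degrees(np.arctan2(v[1],v[0]))
        t=(t+90)%180-90
    return d.round(1),round(t,1)
E
python3 - <<'E'
from h import *
g=lambda X,Y:((X+.5)/4-.5+180,(Y+.5)/4-.5+185)
pt={k:ray('top',g(*v),z) for k,v,z in(('bolt',(633,172),.074),('cap',(448,190),.076),('eye',(457,121),.06),('h0',(40,172),.089),('h1',(150,140),.089),('tip',(238,120),.069),
  ('c1',(20,122),.055),('c2',(168,80),.055),('c3',(198,192),.055),('c4',(52,233),.055))}
for k,v in pt.items(): print(k,v[:2].round(4))
u=pt['cap']-pt['bolt'];print('bolt-cap',np.linalg.norm(u[:2]),'ang',np.degrees(np.arctan2(u[1],u[0])))
u=pt['eye']-pt['bolt'];print('bolt-eye',np.linalg.norm(u[:2]),'ang',np.degrees(np.arctan2(u[1],u[0])))
u=pt['h1']-pt['h0'];c=(pt['h1']+pt['h0'])/2
print('handle',np.linalg.norm(u[:2]),np.degrees(np.arctan2(u[1],u[0])),c)
b=(pt['c1']+pt['c2']+pt['c3']+pt['c4'])/4;print('block',b)
d=u/np.linalg.norm(u);print(d)
p,M,s=tool();print(M.round(3).tolist(),s['q'])
print(move_to([c[0],c[1],.16],d))
E
```

```text
bolt [ 0.4699 -0.1309]
cap [0.4598 0.0148]
eye [0.5164 0.005 ]
h0 [0.4818 0.3311]
h1 [0.5043 0.2456]
tip [0.521  0.1788]
c1 [0.5266 0.3548]
c2 [0.5572 0.2359]
c3 [0.4661 0.2128]
c4 [0.4368 0.3289]
bolt-cap 0.14601513738211713 ang 93.97611182790247
bolt-eye 0.14357698209233208 ang 71.11972298575283
handle 0.08839668343133263 -75.22914654349161 [0.49304237 0.28837592 0.089     ]
block [0.49668305 0.28308693 0.055     ]
[ 0.2549539  -0.96695321  0.        ]
[[0.929, 0.37, -0.0], [0.37, -0.929, 0.0], [0.0, -0.0, -1.0]] [-1.37053071e+00  5.27575095e-01  1.43274493e+00 -3.87236698e-07
  1.18140963e+00 -1.78491415e-01]
(array([ 564.7, -710.6,   42.9]), np.float64(-83.1))
```

Emit:
step_arm:
  targets: "47 -59 0 -7;94 -118 0 -14;141 -178 0 -21;188 -237 0 -28;235 -296 0 -35;282 -355 0 -42;329 -414 0 -49;376 -474 0 -56;423 -533 0 -63;470 -592 0 -70;518 -651 0 -77;565 -711 0 -83"
  gripper: 0.2

```text
t: 2.7
tcp_pos: [0.4047, -0.0043, 0.2033]
tool_rot: [0.609, 0.793, 0.0, 0.001]
force: [1.5, -0.9, -0.1]
finger_gap: 0.801
gripper_force: 0.0
```

```bash
python3 - <<'E'
from h import *
print(tool(),move_to([.493,.2884,.13],[.255,-.967]))
E
```

```text
(array([ 0.40471994, -0.00427238,  0.20325968]), array([[-2.57997101e-01,  9.66144621e-01,  1.43779810e-03],
       [ 9.66145344e-01,  2.57997983e-01, -4.63265806e-04],
       [-8.18530777e-04,  1.26960071e-03, -9.99998859e-01]]), {'t': 2.7, 'q': array([-2.88334592e-01,  2.29215790e-01,  1.95333244e+00, -4.31599964e-05,
        9.57534243e-01, -5.49258933e-01]), 'qd': array([ 1.30072363,  0.16567945, -0.25869494, -0.00197473,  0.06937296,
        0.2631877 ]), 'tau': array([ -4.28615347, -28.26490223, -12.15734303,   0.04447323,
         0.22522779,  -0.21962752]), 'tcp_pos': array([ 0.40471994, -0.00427238,  0.20325968]), 'tool_rot': array([6.09098468e-01, 7.93094248e-01, 2.54173732e-04, 7.11242353e-04]), 'force': array([ 1.54454007, -0.93683082, -0.05931247]), 'ft_torque': array([-0.00857635, -0.05109329, -0.00845694]), 'gripper_force': 0.0, 'finger_gap': 0.8010997456167424}) (array([260. , 160.7,  73.3]), np.float64(0.2))
```

Emit:
step_arm:
  targets: "42 26 0 0;84 52 0 0;126 78 0 0;168 104 0 0;210 130 0 0;240 150 0 0;255 158 20 0;255 158 40 0;255 158 40 0;255 158 40 0"

```text
t: 3.7
tcp_pos: [0.492, 0.2804, 0.1628]
tool_rot: [0.611, 0.792, -0.0, -0.0]
force: [0.6, -0.6, 0.5]
finger_gap: 0.802
gripper_force: 0.0
```

```bash
python3 - <<'E'
from h import *
p,M,s=tool();print(p,M[:,0],move_to([.493,.2884,.062],[.255,-.967]))
im=manip.snapshot('scene')
c=[proj('scene',[.493,.288,.07]) ]; x,y=c[0].astype(int);print(x,y)
im=cv2.resize(im[y-70:y+70,x-90:x+90],None,fx=4,fy=4,interpolation=cv2.INTER_CUBIC)
cv2.imwrite('pics/d.png',im[:,:,::-1])
E
```

```text
[0.49202676 0.28043222 0.16276036] [-2.53807523e-01  9.67254733e-01 -1.52295219e-04] (array([  7.5,   3.1, 100.8]), np.float64(-0.1))
328 249
```

View pics/d.png

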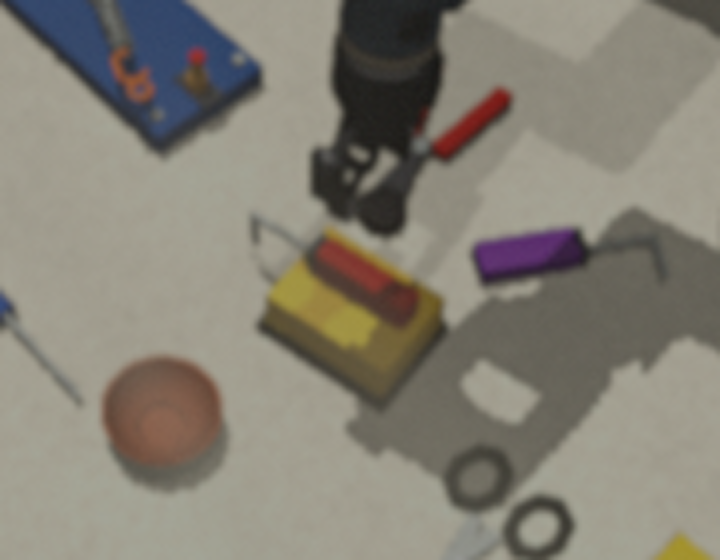

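The open gripper stands above the red handle, with the jaws straddling it across its width. The pliers are well clear below.

Emit:
step_arm:
  targets: "7 3 30 0;7 3 60 0;7 3 85 0;7 3 100 0;7 3 100 0;7 3 100 0"

```text
t: 4.35
tcp_pos: [0.4945, 0.288, 0.064]
tool_rot: [0.611, 0.792, 0.001, 0.001]
force: [0.5, 0.8, -0.3]
finger_gap: 0.804
gripper_force: 0.0
```

Emit:
step_arm:
  targets: "0 0 0 0;0 0 0 0;0 0 0 0;0 0 0 0;0 0 0 0;0 0 0 0;0 0 0 0;0 0 0 0"
  gripper: 1.0
  squeeze: 110

```text
t: 5.15
tcp_pos: [0.4933, 0.2881, 0.0627]
tool_rot: [0.611, 0.792, -0.0, -0.0]
force: [-0.6, 0.2, -0.1]
finger_gap: 0.003
gripper_force: 0.0
```

The gripper closed on nothing, so I look again.

```bash
python3 - <<'E'
from h import *
a=manip.snapshot('scene')[180:300,255:395];b=manip.snapshot('top')[180:280,160:300]
a=cv2.resize(a,(400,343),interpolation=cv2.INTER_CUBIC);b=cv2.resize(b,(400,286),interpolation=cv2.INTER_CUBIC)
e=np.zeros((343,800,3),np.uint8);e[:,:400]=a;e[:286,400:]=b
cv2.imwrite('pics/e.png',e[:,:,::-1])
E
```

```text
(no output)
```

View pics/e.png

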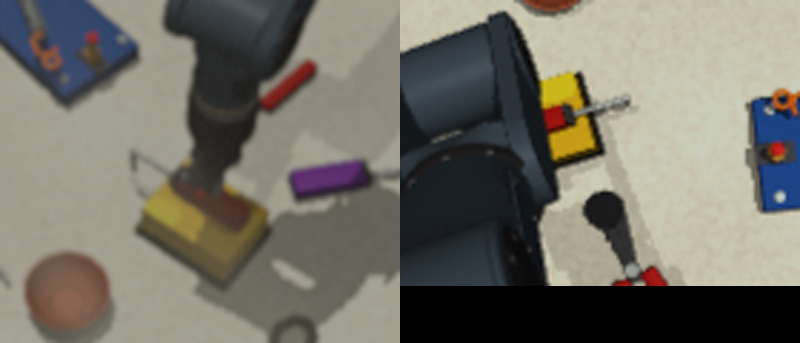

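```bash
python3 - <<'E'
from h import *
a=manip.snapshot('scene')[205:280,280:370]
a=(255*(a/255.)**.6).astype(np.uint8)
a=cv2.resize(a,None,fx=8,fy=8,interpolation=cv2.INTER_CUBIC)
for P,c in(([.4933,.2881,.0627],(0,255,0)),([.4933,.2881,.0817],(0,255,255)),([.4933,.2881,.089],(255,255,255)),([.4818,.3311,.089],(255,0,255)),([.5043,.2456,.089],(255,0,255))):
    q=proj('scene',P); cv2.circle(a,tuple(((q-[280,205]+.5)*8).astype(int).tolist()),4,c,2)
cv2.imwrite('pics/f.png',a[:,:,::-1]); s=manip.sense(); print(s['finger_gap'],s['force'],s['gripper_force'])
E
```

```text
0.0010488250958968477 [ 0.67473199 -0.00667201  0.55886821] 0.0
```

View pics/f.png

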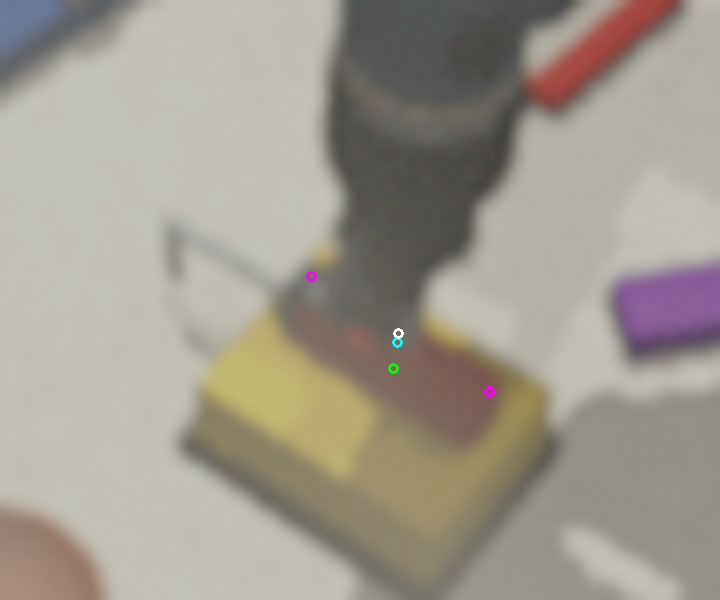

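The handle has shifted about 10 mm towards the camera (+x) and the shut fingers are behind it. I'll lift clear and re-measure.

Emit:
step_arm:
  targets: "0 0 -40 0;0 0 -80 0;90 0 -120 0;140 0 -120 0;180 0 -120 0;180 0 -120 0;180 0 -120 0"

```text
t: 6.0
tcp_pos: [0.4463, 0.4671, 0.1836]
tool_rot: [0.609, 0.793, 0.002, -0.0]
force: [0.4, -1.3, -0.1]
finger_gap: -0.006
gripper_force: 0.0
```

```bash
python3 - <<'E'
from h import *
p,M,s=tool();print(p,M[:,0],M[:,1],s['finger_gap'])
a=manip.snapshot('scene');b=manip.snapshot('top')
x,y=proj('scene',p).astype(int);print('tcp px',x,y, proj('top',p))
A=cv2.resize(a[205:280,280:370],(480,400),interpolation=cv2.INTER_CUBIC)
x0=max(0,min(x-30,499));y0=y-60
A2=cv2.resize(a[y0:y0+75,x0:x0+60],(320,400),interpolation=cv2.INTER_CUBIC)
cv2.circle(A2,(int((x-x0)*5.33),int((y-y0)*5.33)),4,(0,255,0),2)
B=cv2.resize(b[200:240,160:260],(500,200),interpolation=cv2.INTER_CUBIC)
e=np.zeros((600,800,3),np.uint8);e[:400,:480]=A;e[:400,480:]=A2;e[400:,:500]=B
cv2.imwrite('pics/g.png',e[:,:,::-1])
E
```

```text
[0.44627335 0.46705702 0.18363593] [-0.25893395  0.96589082  0.0028536 ] [0.96589318 0.25892654 0.00272251] -0.00563682063376791
tcp px 383 262 [134.5358614  237.72257205]
```

View pics/g.png

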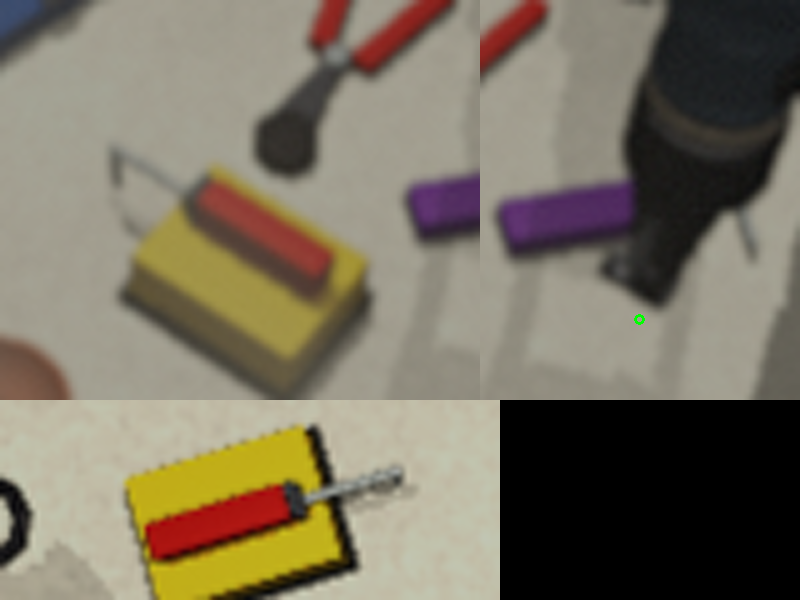

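Both views show the handle unmoved, at top (204,224), and the fingertips look well above the reported TCP. Next I triangulate to check heights.

```bash
cat >> h.py <<'E'
def tri(pt,ps):
    A=[];B=[]
    for n,p in(('top',pt),('scene',ps)):
        f,cx,cy,T=cal(n);d=T[:3,:3]@np.array([(p[0]-cx)/f,(p[1]-cy)/f,1.]);d/=np.linalg.norm(d)
        K=np.eye(3)-np.outer(d,d);A.append(K);B.append(K@T[:3,3])
    X=np.linalg.solve(sum(A),sum(B)); return X,np.linalg.norm(proj('top',X)-pt),np.linalg.norm(proj('scene',X)-ps)
def blob(im,box,h0,h1,s0,v0):
    x0,y0,x1,y1=box;hsv=cv2.cvtColor(im[y0:y1,x0:x1],cv2.COLOR_RGB2HSV).astype(int);H=(hsv[...,0]+90)%180-90
    k=((H>=h0)&(H<=h1)&(hsv[...,1]>s0)&(hsv[...,2]>v0)).astype(np.uint8)
    N,L,S,C=cv2.connectedComponentsWithStats(k)
    return sorted([(int(S[i,4]),(C[i]+[x0,y0]).round(2),S[i,:4].tolist()) for i in range(1,N)],key=lambda t:-t[0])[:2]
E
python3 - <<'E'
from h import *
a=manip.snapshot('scene');b=manip.snapshot('top')
for nm,bt,bs,args in(('handle',(185,212,225,235),(312,235,350,265),(-8,6,120,70)),('cap',(284,226,300,242),(280,190,296,206),(-8,6,120,70)),
  ('orange',(284,206,312,224),(258,188,282,212),(5,14,140,100)),('slab',(180,200,235,245),(300,230,355,290),(22,34,120,100))):
    t=blob(b,bt,*args);s=blob(a,bs,*args);print(nm,t[:1],s[:1])
    if t and s: print(tri(t[0][1],s[0][1]))
p,M,s=tool();print(p,proj('scene',p),s['qd'].round(3))
# darkness of gripper along columns near tcp (scene)
g=cv2.cvtColor(a,cv2.COLOR_RGB2GRAY);x,y=proj('scene',p).astype(int);print(g[y-14:y+8,x-8:x+9:2])
E
```

```text
handle [(206, array([203.25, 224.02]), [4, 5, 29, 15])] [(141, array([329.46, 248.06]), [6, 5, 24, 17])]
(array([0.49316026, 0.29026348, 0.08005765]), np.float64(0.10202239085051584), np.float64(0.09789298765358823))
cap [(18, array([291.78, 231.5 ]), [6, 4, 5, 4])] [(8, array([286.88, 192.88]), [6, 2, 3, 3])]
(array([0.46222165, 0.01401094, 0.07173733]), np.float64(0.016764399600087024), np.float64(0.014596465967258547))
orange [(66, array([298.5 , 214.53]), [6, 5, 19, 9])] [(7, array([271.29, 198.71]), [12, 10, 4, 3])]
(array([ 0.51678082, -0.00924197,  0.05571506]), np.float64(0.38297596301504994), np.float64(0.33868256081093595))
slab [(757, array([206.27, 222.94]), [5, 5, 43, 37])] [(482, array([325.58, 257.4 ]), [6, 7, 42, 35])]
(array([0.50325907, 0.2890664 , 0.03036981]), np.float64(0.33780450541770307), np.float64(0.32939674150921544))
[0.44757861 0.46100433 0.18228594] [381.85786352 261.11885293] [-0.015 -0.003  0.001  0.003 -0.001  0.002]
[[ 53  56  56  53  45  40  29  27  23]
 [ 81  66  64  57  46  36  27  29  24]
 [108  68  62  55  45  34  27  26  29]
 [115  62  65  55  44  35  27  27  47]
 [107  51  77  63  41  39  30  26  67]
 [108  52  77  68  38  41  31  25  84]
 [125  81  69  59  33  36  29  32 101]
 [144 118  85  49  30  30  29  44 114]
 [155 145 124  68  32  29  30  52 122]
 [156 156 150 106  56  26  35  70 127]
 [156 158 157 138  97  46  47  94 134]
 [156 158 157 153 133  89  75 118 140]
 [156 157 156 157 151 130 113 134 141]
 [156 156 157 158 155 150 140 141 140]
 [156 155 158 158 157 156 153 145 139]
 [158 155 157 158 156 158 156 143 138]
 [158 157 157 157 157 156 156 142 137]
 [158 158 157 157 157 158 155 141 136]
 [158 158 156 155 157 159 152 140 137]
 [157 156 157 157 158 159 152 138 137]
 [158 156 158 158 158 159 152 139 137]
 [157 156 158 158 159 159 150 139 139]]
```

The cameras agree with each other: handle at (0.493, 0.290) and cap height 0.072. The shut fingertips appear about 28 mm above the reported TCP. I'll re-approach and descend further in watched steps.

```bash
python3 - <<'E'
from h import *
print(move_to([.4932,.290,.075],[.255,-.967]))
E
```

```text
(array([-176.9,    1. ,  107.5]), np.float64(-0.1))
```

Emit:
step_arm:
  targets: "-45 0 0 0;-90 0 0 0;-135 0 0 0;-165 0 0 0;-177 0 20 0;-177 0 50 0;-177 0 80 0;-177 0 105 0;-177 0 105 0;-177 0 105 0"
  gripper: 0.2

```text
t: 7.2
tcp_pos: [0.4928, 0.2899, 0.0778]
tool_rot: [0.611, 0.791, -0.0, -0.0]
force: [0.3, 0.4, 0.8]
finger_gap: 0.801
gripper_force: 0.0
```

```bash
python3 - <<'E'
from h import *
p,M,s=tool();print(p,s['force'],s['finger_gap'],move_to([.4932,.290,.045],[.255,-.967]))
E
```

```text
[0.49275136 0.2899014  0.07783339] [0.30151668 0.42354281 0.83434654] 0.8005783865297026 (array([-0. ,  0.5, 32.8]), np.float64(-0.2))
```

Emit:
step_arm:
  targets: "0 0 10 0;0 0 20 0;0 0 27 0;0 0 33 0;0 0 33 0"

```text
t: 7.7
tcp_pos: [0.4919, 0.2909, 0.0439]
tool_rot: [0.611, 0.792, -0.001, -0.0]
force: [-0.2, 1.0, -0.3]
finger_gap: 0.799
gripper_force: 0.0
```

Emit:
step_arm:
  targets: "0 0 3 0;0 0 6 0;0 0 9 0;0 0 9 0"

```text
t: 8.1
tcp_pos: [0.4924, 0.291, 0.0355]
tool_rot: [0.611, 0.792, -0.0, -0.0]
force: [0.4, -0.2, -0.4]
finger_gap: 0.801
gripper_force: 0.0
```

```bash
python3 - <<'E'
from h import *
p,M,s=tool();print(p,s['force'])
a=manip.snapshot('scene')[205:280,280:370]
a=(255*(a/255.)**.6).astype(np.uint8)
a=cv2.resize(a,None,fx=8,fy=8,interpolation=cv2.INTER_CUBIC)
for z in (0,.028):
    q=proj('scene',p+[0,0,z]); cv2.circle(a,tuple(((q-[280,205]+.5)*8).astype(int).tolist()),4,(0,255,0),2)
cv2.imwrite('pics/h.png',a[:,:,::-1])
E
```

```text
[0.49238128 0.29096565 0.03546022] [ 0.44845382 -0.19713382 -0.42319747]
```

View pics/h.png

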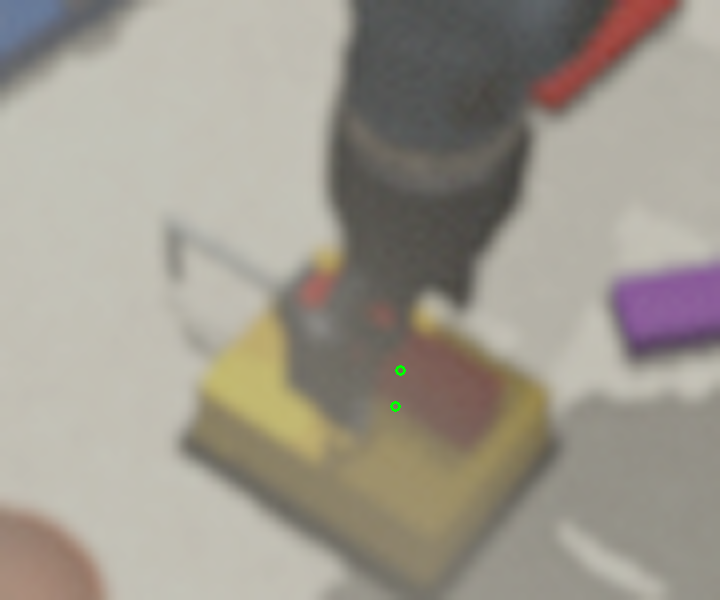

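The near finger now stands in front of the handle, tip around (355,430), just above the slab. Now I close.

Emit:
step_arm:
  targets: "0 0 0 0;0 0 0 0;0 0 0 0;0 0 0 0;0 0 0 0;0 0 0 0;0 0 0 0"
  gripper: 1.0
  squeeze: 110

```text
t: 8.85
tcp_pos: [0.4929, 0.2912, 0.0363]
tool_rot: [0.611, 0.792, 0.0, 0.0]
force: [-0.5, -0.3, 5.7]
finger_gap: 0.258
gripper_force: 108.4
```

Gripped (108 N, 22 mm opening). Lift, then bring the tip over the eye.

Emit:
step_arm:
  targets: "0 0 -15 0;0 0 -30 0;0 0 -45 0;0 0 -60 0;0 0 -60 0;0 0 -60 0"

```text
t: 9.45
tcp_pos: [0.4922, 0.2909, 0.0953]
tool_rot: [0.611, 0.792, -0.0, -0.0]
force: [-0.2, 0.2, -1.4]
finger_gap: 0.259
gripper_force: 107.9
```

```bash
python3 - <<'E'
from h import *
p,M,s=tool();print(p,s['force'],s['finger_gap'])
e=np.array([.5175,.0082]);u=np.array([np.cos(np.radians(71.1)),np.sin(np.radians(71.1))])
t=e+.112*u+.004*u*0;print(t,move_to([t[0],t[1],p[2]],u))
a=manip.snapshot('scene');b=manip.snapshot('top')
t=blob(b,(170,200,240,240),-8,6,120,70);s=blob(a,(300,215,360,265),-8,6,120,70);print(t[:1],s[:1],tri(t[0][1],s[0][1]))
for n in('top','scene'):
  for q in('puller_tip','hook_eye','puller_grip'): print(n,q,[(round(d['p'],2),np.round(d['position'],1)) for d in manip.mark_of(n,q)[:2]])
E
```

```text
[0.49220283 0.29089518 0.09525663] [-0.17249564  0.16488283 -1.44697271] 0.25897785136842844
[0.55377875 0.11416156] (array([-186.6,   14.7,   -0. ]), np.float64(33.6))
[(56, array([210.36, 218.5 ]), [36, 15, 9, 8])] [(48, array([336.31, 241.9 ]), [33, 22, 8, 11])] (array([0.48973412, 0.28052726, 0.10656147]), np.float64(7.694304165332441), np.float64(7.329531049583519))
top puller_tip [(0.49, array([238.4, 215.7]))]
top hook_eye [(0.59, array([294.4, 232.8])), (0.45, array([298.7, 216.3]))]
top puller_grip [(0.6, array([198.9, 217.7]))]
scene puller_tip [(0.66, array([405.5, 249.9])), (0.53, array([300.1, 229.1]))]
scene hook_eye [(0.56, array([270.6, 203.6])), (0.23, array([347.1, 321.8]))]
scene puller_grip [(0.8, array([328.1, 240.5])), (0.56, array([366.6, 242.1]))]
```

Emit:
step_arm:
  targets: "-40 3 0 7;-80 6 0 14;-120 9 0 21;-155 12 0 28;-180 14 0 33;-187 15 0 34;-187 15 0 34;-187 15 0 34"

```text
t: 10.65
tcp_pos: [0.5539, 0.1147, 0.0957]
tool_rot: [0.815, 0.579, -0.0, -0.0]
force: [-0.0, -0.1, -2.8]
finger_gap: 0.257
gripper_force: 107.9
```

```bash
python3 - <<'E'
from h import *
p,M,s=tool();print(p,np.degrees(np.arctan2(M[1,0],M[0,0])),s['force'])
tip=p-.112*M[:,0]+[0,0,-.0093];print('tip pred',tip,proj('top',tip),proj('scene',tip))
print('eye pred',proj('top',[.5175,.0082,.06]),proj('scene',[.5175,.0082,.06]))
a=manip.snapshot('scene');b=manip.snapshot('top')
A=cv2.resize(a[165:225,240:300],(480,480),interpolation=cv2.INTER_CUBIC)
B=cv2.resize(b[195:240,280:320],(320,360),interpolation=cv2.INTER_CUBIC)
q=proj('scene',tip);cv2.circle(A,tuple(((q-[240,165]+.5)*8).astype(int).tolist()),3,(0,255,0),1)
q=proj('top',tip);cv2.circle(B,tuple(((q-[280,195]+.5)*8).astype(int).tolist()),3,(0,255,0),1)
e=np.zeros((480,800,3),np.uint8);e[:,:480]=A;e[:360,480:]=B
e=(255*(e/255.)**.7).astype(np.uint8)
cv2.imwrite('pics/i.png',e[:,:,::-1])
E
```

```text
[0.55393886 0.11471804 0.09565831] 70.76929286036301 [-0.03516187 -0.12588785 -2.7974758 ]
tip pred [0.51704911 0.00896764 0.08634349] [292.97235611 213.49613488] [273.56740819 196.44018783]
eye pred [292.85246291 214.5611377 ] [273.54308689 201.01929193]
```

View pics/i.png

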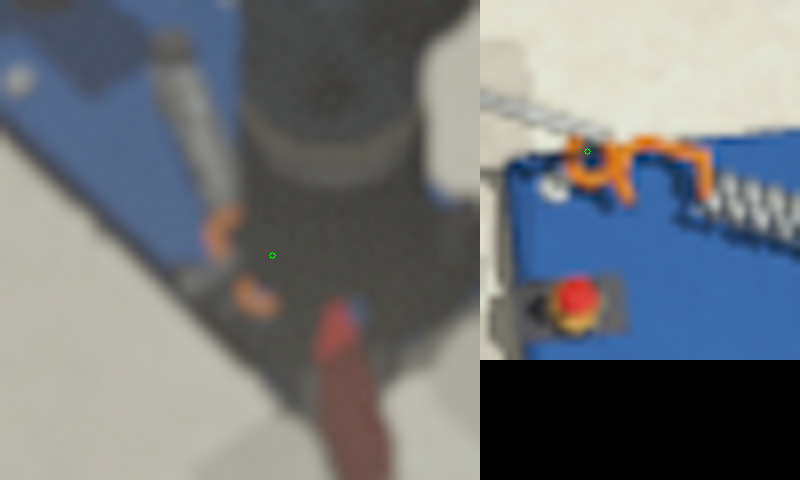

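The top view shows the eye ring centred at px (293.0, 214.5), matching the prediction. The shank runs from (280.8, 207) to its bend at (295.2, 211.2). The arm hides the tip in the scene view. I check where the held tool lies from the shank.

```bash
python3 - <<'E'
from h import *
p,M,s=tool();hx=-M[:,0]
for x in(60,80,118.5): 
    P=p+hx*(x/1000-.0+.001)+[0,0,.0357-.003]; print(x,P.round(4),proj('top',P).round(2))
b=manip.snapshot('top')
print(manip.mark_of('top','puller_tip')[:2])
g=cv2.cvtColor(b,cv2.COLOR_RGB2GRAY).astype(int)
print(b[203:218,274:300].sum(2)//3)
print((b[203:222,284:304,0].astype(int)-b[203:222,284:304,2]))
E
```

```text
60 [0.5338 0.0576 0.1284] [277.29 206.45]
80 [0.5272 0.0387 0.1284] [283.6  208.41]
118.5 [0.5146 0.0024 0.1284] [295.79 212.2 ]
[{'position': [297.2, 214.3], 'p': 0.54}]
[[ 68  67  66  68  92 147 175 178 178 179 179 186 206 207 207 207 204 201
  199 199 200 203 203 203 203 203]
 [ 68  68  69  70  96 151 177 179 177 176 177 181 199 208 209 209 206 203
  203 203 202 203 203 204 205 204]
 [ 70  70  70  71  92 138 165 172 173 174 176 172 183 207 209 208 205 202
  203 204 205 203 203 205 206 206]
 [ 71  71  71  72  78  99 136 152 159 163 167 165 184 206 206 206 205 204
  204 205 207 204 203 204 205 207]
 [ 73  73  74  74  78 103 141 137 130 141 148 143 173 192 197 204 205 206
  206 205 205 204 205 206 206 207]
 [ 76  75  75  77  81 102 131 133 140 148 148 148 161 167 175 190 192 200
  206 206 205 204 206 209 209 209]
 [ 80  80  80  81  93 132 171 167 149 130 133 144 170 175 165 157 159 180
  194 195 201 204 206 210 210 210]
 [ 85  85  85  87  99 134 171 174 180 177 169 146 136 151 152 165 172 165
  157 165 185 192 197 208 210 210]
 [ 90  90  90  93 102 134 170 174 179 177 174 176 189 201
[... 2002 characters left out ...]
2  111   66  -39  -36   50  172  181
   109  -85  -68  -71  -59  -41]
 [ -51  -37  -50  -60  -19  -27   11  158  170   88   91  127  184  173
    63 -102 -110 -110 -101  -68]
 [ -79  -60  -82  -68   -2    2   13   73  161  171  167  136  113  175
    77 -103 -111 -111 -110  -97]
 [ -82  -98 -110  -54    2    2   -4  -27   12   66   58  -19  -20  144
   135  -54 -111 -110 -108  -96]
 [ -78  -97 -107  -76  -12   -6  -15  -64  -67  -61  -42  -56  -70   45
   135   -6 -109 -110 -109 -101]
 [ -75  -92  -97 -103  -82  -69  -81 -110 -112 -102  -70  -52  -69  -51
    30  -45 -110 -109 -110 -111]
 [ -74  -92  -95 -108 -110 -109 -110 -109 -109 -111 -103  -75  -86 -106
   -98 -101 -110 -110 -110 -108]]
```

Shank and ring agree to within about 1 mm. I make a small correction (-1, +1.5 mm) and descend gently.

Emit:
step_arm:
  targets: "-1 1.5 8 0;-1 1.5 16 0;-1 1.5 20 0;-1 1.5 22 0;-1 1.5 24 0;-1 1.5 25 0;-1 1.5 26 0"

```text
t: 11.55
tcp_pos: [0.5558, 0.1125, 0.0699]
tool_rot: [0.816, 0.579, 0.0, 0.0]
force: [0.3, 0.2, -2.1]
finger_gap: 0.256
gripper_force: 107.9
```

Emit:
step_arm:
  targets: "0 0 1 0;0 0 2 0;0 0 3 0;0 0 4 0"

```text
t: 11.95
tcp_pos: [0.5557, 0.1125, 0.0658]
tool_rot: [0.816, 0.579, 0.0, 0.0]
force: [0.6, 0.7, -2.3]
finger_gap: 0.257
gripper_force: 107.9
```

Emit:
step_arm:
  targets: "0 0 3 0;0 0 6 0;0 0 9 0;0 0 12 0;0 0 14 0;0 0 14 0"

```text
t: 12.55
tcp_pos: [0.5554, 0.1125, 0.0514]
tool_rot: [0.816, 0.579, -0.0, -0.0]
force: [1.0, -0.6, -2.9]
finger_gap: 0.255
gripper_force: 109.8
```

Emit:
step_arm:
  targets: "1 0 0 0;2 0 0 0;3 0 0 0;4 0 0 0;5 0 0 0;6 0 0 0;6 0 0 0"

```text
t: 13.25
tcp_pos: [0.5574, 0.118, 0.0517]
tool_rot: [0.816, 0.579, -0.0, -0.0]
force: [-1.9, -3.9, -1.3]
finger_gap: 0.257
gripper_force: 109.6
```

The nib is in the eye: 4.3 N pulls back along the spring line. Now stretch.

Emit:
step_arm:
  targets: "2 0 0 0;4 0 0 0;6 0 0 0;8 0 0 0;10 0 0 0;12 0 0 0;14 0 0 0;16 0 0 0;16 0 0 0;16 0 0 0"

```text
t: 14.25
tcp_pos: [0.5622, 0.1328, 0.0515]
tool_rot: [0.815, 0.579, -0.001, 0.0]
force: [-2.8, -6.9, -1.9]
finger_gap: 0.255
gripper_force: 109.5
```

```bash
python3 - <<'E'
from h import *
F=[];
for i in range(5):
    b=manip.snapshot('top'); p,M,s=tool(); F.append(s['force'])
F=np.array(F);print(F.mean(0),F.std(0)); f=F.mean(0)[:2]; print(np.hypot(*f),np.degrees(np.arctan2(-f[1],-f[0])),p)
bolt=np.array([.4699,-.1309]); nib=(p-.1125*M[:,0])[:2]; d=nib-bolt; print(nib,np.hypot(*d),np.degrees(np.arctan2(d[1],d[0])),M[:,0])
for t in blob(b,(270,200,315,224),5,14,140,100): print(t,ray('top',t[1],.06))
print((b[200:222,282:302,0].astype(int)-b[200:222,282:302,2]))
E
```

```text
[-1.92656968 -6.09843222 -2.09416523] [0.4068802  0.21927937 0.12715205]
6.395509852586719 72.4680331776447 [0.56223007 0.13268195 0.05154347]
[0.52513308 0.0264745 ] 0.1667855740587101 70.66066795407734 [ 0.32975104  0.94406622 -0.00179676]
(54, array([292.98, 213.06]), [15, 10, 19, 8]) [0.52232887 0.00762011 0.06      ]
[[  29   28   28   28   28   26   21   21   23   27   27   26   25   25
    26   25   23   23   26   28]
 [  28   26   26   27   27   24   21   24   25   26   26   27   26   25
    26   27   25   22   23   28]
 [  25   22   23   25   24   23   25   27   28   28   29   28   28   29
    28   27   25   24   23   25]
 [  22   22   22   24   23   22   22   22   25   29   30   28   28   29
    28   27   27   28   28   28]
 [  24   26   24   26   26   21   18   18   23   29   28   28   29   28
    28   27   26   26   28   29]
 [  27   27   25   28   27   22   18   20   25   28   28   27   27   28
    28   26   25   25   24   26]
 [  30   26   25   28   27   25   23   23   26   27   26   26   23   25
    27   26   25   23   20   20]
 [  28   27   27   28   28   27   27   27
[... 834 characters left out ...]
0  180  147  149  150  -28 -108 -108
  -108 -109  -96  -52  -71  -22]
 [  11  -33  -52  -49    3   53   82  112   11   51  161   42 -109 -107
  -108 -108  -96  -51  -67  -44]
 [  12  -37  -69  -72  -65  -30   -3    1  -17   -3  154  117 -101 -109
  -108 -108  -95  -53  -52  -28]
 [  13  -42  -98 -109 -108  -53    2    2  -15  -42   33   77  -89 -107
  -108 -108 -100  -68  -60  -44]
 [  14  -29  -93 -109 -109  -74  -12   -8  -29  -73  -96  -97 -108 -109
  -109 -108 -109  -96  -68  -58]
 [  14  -27  -90 -109 -107 -101  -81  -69  -78 -108 -105 -101 -109 -110
  -110 -109 -109  -97  -52  -60]
 [  15  -22  -89 -108 -106 -106 -107 -108 -109 -108 -108 -109 -111 -109
  -108 -107 -108 -100  -72  -73]]
```

Emit:
step_arm:
  targets: "2 0 0 0;4 0 0 0;6 0 0 0;8 0 0 0;10 0 0 0;12 0 0 0;14 0 0 0;14.5 0 0 0;14.5 0 0 0;14.5 0 0 0"

```text
t: 15.5
tcp_pos: [0.5662, 0.1455, 0.0513]
tool_rot: [0.815, 0.579, -0.002, 0.0]
force: [-3.7, -9.0, -2.4]
finger_gap: 0.255
gripper_force: 109.5
```

```bash
cat >> h.py <<'E'
BOLT=np.array([.4699,-.1309])
def state():
    p,M,s=tool();nib=(p-.1125*M[:,0])[:2];d=nib-BOLT;f=s['force']
    a=np.arctan2(d[1],d[0]);u=np.array([np.cos(a),np.sin(a)]);n=np.array([-u[1],u[0]])
    print('p',p.round(4),'nib r',np.hypot(*d).round(4),'ang',np.degrees(a).round(2),'tool',np.degrees(np.arctan2(M[1,0],M[0,0])).round(1),'Frad',f[:2]@u,'Ftan',f[:2]@n,'Fz',f[2],'stretch',np.hypot(*d)-.0025-.147)
    return p,M
def arc(phis,dr=0):
    p,M,s=tool()
    for ph in phis:
        Rz=R.from_euler('z',ph,degrees=True).as_matrix()[:2,:2]; v=p[:2]-BOLT
        P=BOLT+Rz@(v+dr*M[:2,0]); d=M[:2,:2].T@(P-p[:2])*1000; print(d.round(1),-ph)
E
python3 - <<'E'
from h import *
state(); arc([1.5*i for i in range(1,12)])
E
```

```text
p [0.5662 0.1455 0.0513] nib r 0.1802 ang 70.8 tool 70.8 Frad -9.76925924480233 Ftan 0.5442228058724716 Fz -2.39868122096744 stretch 0.030662784630197337
[-0.1 -7.7] -1.5
[ -0.4 -15.3] -3.0
[ -0.9 -23. ] -4.5
[ -1.6 -30.6] -6.0
[ -2.5 -38.2] -7.5
[ -3.6 -45.8] -9.0
[ -4.9 -53.3] -10.5
[ -6.4 -60.8] -12.0
[ -8.1 -68.3] -13.5
[-10.  -75.7] -15.0
[-12.1 -83.1] -16.5
```

Emit:
step_arm:
  targets: "-0.1 -7.7 0 -1.5;-0.4 -15.3 0 -3;-0.9 -23 0 -4.5;-1.6 -30.6 0 -6;-2.5 -38.2 0 -7.5;-3.6 -45.8 0 -9;-4.9 -53.3 0 -10.5;-6.4 -60.8 0 -12;-8.1 -68.3 0 -13.5;-10 -75.7 0 -15;-10 -75.7 0 -15"

```text
t: 16.6
tcp_pos: [0.4915, 0.1614, 0.0517]
tool_rot: [0.732, 0.681, -0.002, 0.0]
force: [-1.1, -9.3, -2.5]
finger_gap: 0.253
gripper_force: 109.5
```

```bash
python3 - <<'E'
from h import *
state(); arc([1.3*i for i in range(1,9)])
E
```

```text
p [0.4915 0.1614 0.0517] nib r 0.1806 ang 85.73 tool 85.8 Frad -9.368600808118059 Ftan 0.3938416330072903 Fz -2.4696931570010077 stretch 0.031135160597414335
[-0.1 -6.7] -1.3
[ -0.3 -13.3] -2.6
[ -0.7 -19.9] -3.9000000000000004
[ -1.2 -26.6] -5.2
[ -1.8 -33.2] -6.5
[ -2.7 -39.8] -7.800000000000001
[ -3.6 -46.4] -9.1
[ -4.8 -52.9] -10.4
```

Emit:
step_arm:
  targets: "-0.1 -6.7 0 -1.3;-0.3 -13.3 0 -2.6;-0.7 -19.9 0 -3.9;-1.2 -26.6 0 -5.2;-1.2 -26.6 0 -5.2"

```text
t: 17.1
tcp_pos: [0.4659, 0.1624, 0.0518]
tool_rot: [0.701, 0.713, -0.001, 0.001]
force: [0.3, -9.9, -2.2]
finger_gap: 0.255
gripper_force: 109.4
```

```bash
python3 - <<'E'
from h import *
state(); arc([1,2,3,4])
E
```

```text
p [0.4659 0.1624 0.0518] nib r 0.1808 ang 90.64 tool 91.0 Frad -9.94533662621533 Ftan -0.15552929496792994 Fz -2.230456832711414 stretch 0.03128426248222235
[-0.  -5.1] -1
[ -0.1 -10.2] -2
[ -0.3 -15.4] -3
[ -0.6 -20.5] -4
```

Emit:
step_arm:
  targets: "0 -5.1 0 -1;-0.1 -10.2 0 -2;-0.3 -15.4 0 -3;-0.3 -15.4 0 -3"

```text
t: 17.5
tcp_pos: [0.4513, 0.1619, 0.0519]
tool_rot: [0.682, 0.731, -0.0, 0.001]
force: [0.0, -9.2, -3.8]
finger_gap: 0.257
gripper_force: 109.4
```

```bash
python3 - <<'E'
from h import *
p,M=state(); arc([1,2,3])
b=manip.snapshot('top')
B=cv2.resize(b[195:240,270:320],(800,720),interpolation=cv2.INTER_CUBIC)[:600]
cv2.imwrite('pics/j.png',B[:,:,::-1])
for t in blob(b,(275,215,330,245),5,14,140,100): print('orange',t,ray('top',t[1],.06))
for t in blob(b,(275,215,330,245),-8,4,140,100): print('red',t,ray('top',t[1],.076))
E
```

```text
p [0.4513 0.1619 0.0519] nib r 0.1809 ang 93.42 tool 94.0 Frad -9.216980073384766 Ftan 0.5193782274590909 Fz -3.760384907546412 stretch 0.031415295365594065
[-0.  -5.1] -1
[ -0.1 -10.2] -2
[ -0.3 -15.4] -3
orange (65, array([286.45, 231.69]), [4, 12, 18, 10]) [0.4632482  0.03044747 0.06      ]
orange (4, array([292.5 , 233.75]), [16, 18, 4, 2]) [0.45613999 0.01150839 0.06      ]
red (19, array([291.79, 231.37]), [15, 14, 5, 5]) [0.46216312 0.01418699 0.076     ]
```

View pics/j.png

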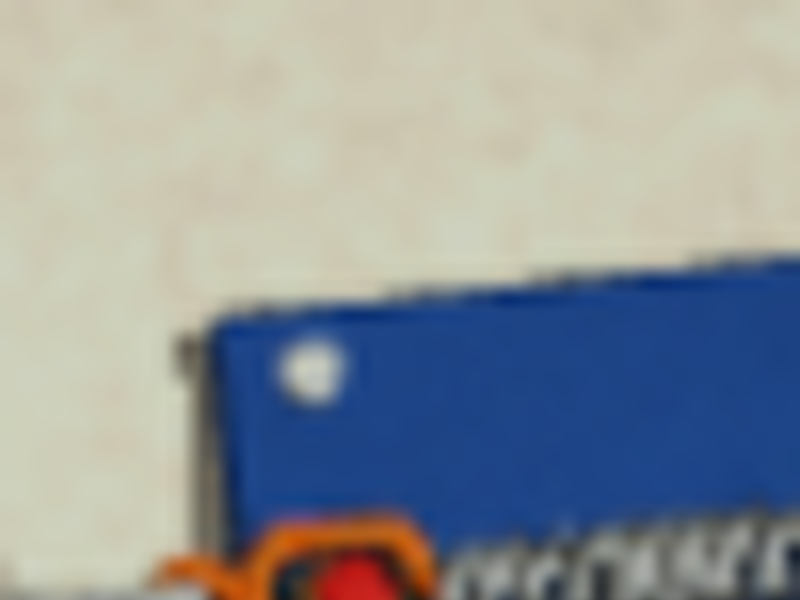

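The red cap at (292, 231) sits inside the hook, with the orange wire around it and the mouth passed. Ease the pull to seat it.

Emit:
step_arm:
  targets: "-1.5 0 0 0;-3 0 0 0;-4.5 0 0 0;-6 0 0 0;-7.5 0 0 0;-9 0 0 0;-9 0 0 0"

```text
t: 18.25
tcp_pos: [0.4531, 0.1532, 0.0521]
tool_rot: [0.682, 0.731, 0.001, 0.001]
force: [0.7, -7.2, -2.6]
finger_gap: 0.256
gripper_force: 109.4
```

```bash
python3 - <<'E'
from h import *
state()
E
```

```text
p [0.4531 0.1532 0.0521] nib r 0.1721 ang 93.03 tool 93.9 Frad -7.183398801477455 Ftan -0.35559298387079114 Fz -2.5762289993691323 stretch 0.02261851629639372
```

Emit:
step_arm:
  targets: "-1 0 0 0;-2 0 0 0;-3 0 0 0;-4 0 0 0;-4 0 0 0;-4 0 0 0"

```text
t: 18.85
tcp_pos: [0.4522, 0.1504, 0.052]
tool_rot: [0.683, 0.731, 0.001, 0.0]
force: [-0.5, -0.1, -2.1]
finger_gap: 0.254
gripper_force: 109.5
```

```bash
python3 - <<'E'
from h import *
state()
E
```

```text
p [0.4522 0.1504 0.052 ] nib r 0.1694 ang 93.39 tool 93.9 Frad -0.06765150020695676 Ftan 0.5042629250524204 Fz -2.135361693038123 stretch 0.01988120973585042
```

The force dropped to zero, so the hook is seated on the post. Lift out.

Emit:
step_arm:
  targets: "-1 0 0 0;-1.5 0 -4 0;-1.5 0 -8 0;-1.5 0 -12 0;-1.5 0 -16 0"

```text
t: 19.35
tcp_pos: [0.4521, 0.1484, 0.0683]
tool_rot: [0.683, 0.731, 0.0, 0.0]
force: [-0.4, -0.0, -2.1]
finger_gap: 0.257
gripper_force: 109.5
```

```bash
python3 - <<'E'
from h import *
state()
E
```

```text
p [0.4521 0.1484 0.0683] nib r 0.1674 ang 93.48 tool 93.9 Frad -0.0019109912955201044 Ftan 0.3650335701248844 Fz -2.1214846661094966 stretch 0.01785949035821488
```

Emit:
step_arm:
  targets: "0 0 -12 0;0 0 -24 0;0 0 -38 0;0 0 -50 0;0 0 -50 0"

```text
t: 19.85
tcp_pos: [0.4532, 0.1485, 0.1194]
tool_rot: [0.683, 0.731, 0.001, 0.001]
force: [0.5, 0.5, -1.5]
finger_gap: 0.26
gripper_force: 109.5
```

```bash
python3 - <<'E'
from h import *
state(); print(move_to([.4929,.2912,.1],[.255,-.967]))
b=manip.snapshot('top');a=manip.snapshot('scene')
for t in blob(b,(275,215,330,245),5,14,140,100)[:1]: print('orange',t,ray('top',t[1],.06))
E
```

```text
p [0.4532 0.1485 0.1194] nib r 0.1674 ang 93.1 tool 93.9 Frad 0.46814929215534856 Ftan -0.5337934517072596 Fz -1.4699324840305215 stretch 0.017901240593488188
(array([139.7,  49.3,  19.6]), np.float64(-10.9))
orange (65, array([289.72, 231.31]), [7, 12, 19, 10]) [0.46415433 0.02004317 0.06      ]
```

Emit:
step_arm:
  targets: "35 12 0 -3;70 25 0 -6;105 37 0 -9;130 46 0 -11;140 49 10 -11;140 49 25 -11;140 49 40 -11;140 49 40 -11;140 49 40 -11"

```text
t: 20.85
tcp_pos: [0.4903, 0.2905, 0.0768]
tool_rot: [0.61, 0.793, -0.001, -0.001]
force: [0.7, 0.9, -1.8]
finger_gap: 0.256
gripper_force: 109.5
```

```bash
python3 - <<'E'
from h import *
p,M=state(); print(move_to([.4929,.2912,.0363],[.255,-.967]))
E
```

```text
p [0.4903 0.2905 0.0768] nib r 0.3165 ang 81.04 tool 104.9 Frad 0.9672172199470015 Ftan -0.5969533671777406 Fz -1.8219110069103384 stretch 0.1669925154180826
(array([ 0.1,  2.8, 40.5]), np.float64(0.1))
```

Emit:
step_arm:
  targets: "0 2 12 0;0 3 24 0;0 3 32 0;0 3 36 0;0 3 38 0;0 3 39 0;0 3 39 0"

```text
t: 21.55
tcp_pos: [0.4943, 0.2922, 0.0389]
tool_rot: [0.609, 0.793, 0.0, 0.0]
force: [0.0, 0.5, -2.0]
finger_gap: 0.256
gripper_force: 109.5
```

```bash
python3 - <<'E'
from h import *
state()
E
```

```text
p [0.4943 0.2922 0.0389] nib r 0.3189 ang 80.36 tool 104.9 Frad 0.4964731860819471 Ftan 0.05452516662032915 Fz -2.0263941447927087 stretch 0.16937252040395204
```

Emit:
step_arm:
  targets: "0 0 1 0;0 0 2 0;0 0 2.5 0;0 0 2.5 0"

```text
t: 21.95
tcp_pos: [0.4942, 0.2922, 0.0364]
tool_rot: [0.609, 0.793, 0.0, 0.0]
force: [0.3, -0.7, -2.0]
finger_gap: 0.255
gripper_force: 109.8
```

Emit:
step_arm:
  targets: "0 0 0 0;0 0 0 0;0 0 0 0;0 0 0 0;0 0 -1 0;0 0 -1 0"
  gripper: 0.3

```text
t: 22.55
tcp_pos: [0.4943, 0.2922, 0.0375]
tool_rot: [0.609, 0.793, 0.0, 0.0]
force: [0.2, -0.2, -0.2]
finger_gap: 0.702
gripper_force: 0.0
```

Emit:
step_arm:
  targets: "0 0 -10 0;0 0 -25 0;0 0 -45 0;0 0 -70 0;0 0 -100 0;0 0 -140 0;60 0 -160 0;105 0 -160 0;150 0 -160 0;150 0 -160 0;150 0 -160 0"

```text
t: 23.65
tcp_pos: [0.4547, 0.438, 0.1977]
tool_rot: [0.608, 0.794, 0.0, 0.0]
force: [-0.1, -0.2, -0.3]
finger_gap: 0.698
gripper_force: 0.0
```

```bash
python3 - <<'E'
from h import *
p,M,s=tool();print(p,s['force'],s['finger_gap'])
a=manip.snapshot('scene');b=manip.snapshot('top')
for nm,bt,bs,args in(('handle',(180,205,232,240),(305,230,355,268),(-8,6,120,70)),('orange',(275,215,315,245),(262,186,300,215),(5,14,140,100)),('cap',(284,226,300,242),(280,185,296,206),(-8,4,140,80))):
    t=blob(b,bt,*args);s=blob(a,bs,*args);print(nm,t[:1],s[:1])
    if t and s: print(tri(t[0][1],s[0][1]))
for n,im,bx in(('top',b,(180,205,232,240)),('scene',a,(305,230,355,268))):
    x0,y0,x1,y1=bx;hsv=cv2.cvtColor(im[y0:y1,x0:x1],cv2.COLOR_RGB2HSV).astype(int);H=(hsv[...,0]+90)%180-90
    k=(H<6)&(H>-8)&(hsv[...,1]>120)&(hsv[...,2]>70);print(n,cv2.minAreaRect(np.argwhere(k)[:,::-1].astype(np.float32)))
E
```

```text
[0.45472208 0.43804326 0.19771248] [-0.09084377 -0.19532496 -0.33008662] 0.6984907152538771
handle [(206, array([202.76, 223.37]), [9, 12, 29, 14])] [(145, array([329.08, 248.61]), [12, 10, 24, 18])]
(array([0.49543401, 0.29151957, 0.08039697]), np.float64(0.20105469667113204), np.float64(0.1931395922323228))
orange [(73, array([289.21, 231.12]), [7, 12, 19, 10])] [(24, array([287.25, 198.21]), [20, 10, 10, 6])]
(array([0.46582526, 0.02120678, 0.05100297]), np.float64(0.04548907015179814), np.float64(0.040001115282629444))
cap [(18, array([291.89, 231.44]), [6, 3, 5, 5])] [(6, array([286.83, 192.83]), [6, 7, 3, 3])]
(array([0.46233071, 0.0137192 , 0.07183514]), np.float64(0.009242134382553979), np.float64(0.00804627541243189))
top ((22.89908218383789, 18.330276489257812), (7.087914943695068, 28.734792709350586), 73.3007583618164)
scene ((24.0, 18.5), (26.625612258911133, 5.269651412963867), 33.6900634765625)
```

The handle is back at its starting height and pose on the slab, and the hook is still around the post. The gripper is clear, so I hand in.

```bash
python3 -c "
from station import manip
print(manip.sign_off())"
```

```text
the job is handed in; nothing more can be done
None
```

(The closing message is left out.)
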